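# Hook out the drying tray and line up the glass stones

## Robot

A 6-joint arm with a two-finger parallel gripper is mounted at the origin on the work surface. World frame = base frame: x ahead of the robot, y to its left, z up, the work surface at z = 0. Lengths are in mm, angles in degrees, forces in N, time in s.
With the tool pointing down it reaches from about 325 to 900 mm from the base axis. Payload 6.1 kg.
Tool frame: the origin (TCP) lies on the centre line of the jaws, within the pads' length; the fingertips stand 19 mm ahead of it and the grasp point (between the pads) is the TCP (bot.nose_length is the y of the fingertips in the tool frame, in mm); y points along the fingers, z is the direction in which the jaws open and shut, and the axes are right-handed (so a half turn about y gives the same grasp; the last joint's range is limited). The gripper opens to 87 mm and grips with 3 to 60 N. Pads are 19 mm wide; open, the fingers measure 117 mm over their backs; the gripper's body (75 mm by 190 mm) begins 51 mm behind the grasp point.
Start: joints at [-70.709, 12.628, 87.462, -0, 79.91, -7.225], TCP at [279.027, -559.249, 241.538] pointing down, gripper open.
Joint ranges: [-170.65, 170.65], [-52.31, 119.04], [5.05, 147.46], [-71.25, 251.25], [11.57, 151.72], [-153.62, 153.62]. Speed limits (degrees/s): [147.25, 147.25, 172.46, 180, 180, 180].

## Interface

Orientations are given as [roll, pitch, yaw] about the fixed x, y, z axes, in that order (R = Rz(yaw) Ry(pitch) Rx(roll)).
In Python, from workcell import bot, vision, ticket gives the robot as it stands.
- The arm moves only by the shell command python3 -m inch 'ROWS' [OPENING] [FORCE]. ROWS is JSON, a list that holds one entry, the list of rows, each a list of 4 numbers: the shift along the world's x, y, z in cm, then the turn about the world's z in rad. In form: [[[dx, dy, dz, roll], ...]]. A call has 1 to 12 rows; each row shifts and turns the pose as measured when the row begins; what a row does not reach is not made up. A row lasts 1/10 s, in which the tool goes at most 50 mm and 8.59 degrees, less where a joint would pass 70% of its speed; a pose out of reach is approached as far as the arm can. A call is refused whole if a number of a shift passes 5 or a number of a turn 0.15, either way. A call with a gripper value outside its range is refused whole. OPENING is the closure, from -1 (fully open) to 1 (shut), so that 0 is half open, set as the call begins (- or left out, the last holds). The fingers move at their own pace and stop on an object; FORCE is the grip in N (left out, the last holds). Time passes only in rows, so rows that do not move let the fingers close. It gives the time, the measured TCP pose, the force and the opening at its end, in the units of the state.
- bot.read_state(): the state, without advancing time (a new reading comes with each control period).
- vision.camera(name): name is "scene" or "side" or "wrist"; returns a dict with "img" (384x512x3 uint8, blue, green, red), "fov_y" (degrees; the focal length in pixels is half the picture's height over the tangent of half this angle, whatever the lens; pixels are square), "cx", "cy" (the principal point, pixels), "rvec" (rotation vector, rad) and "tvec" (3), from world to camera coordinates, as OpenCV has them. Camera axes: x right, y down, z forward; pixel columns grow to the right and rows downward; lengths in mm; the calibration is good to about 2 mm. A picture is of the moment at which its call begins. There is no depth.
- ticket.job_done(): hands the job in, once; it reports no verdict.
The state is a dict: "t": time; "joints": joint angles; "qd": joint speeds; "joint_efforts": joint torques, N m; "eef_pos": TCP position; "ee_rot": TCP orientation; "wrist_force": force on the tool from outside, world axes, zero at the start; "wrist_torque": the same for the moment, N m; "grip_width": opening from 0.0 (shut) to 1.0 (fully open).
Only numpy, scipy, OpenCV 4.12 (cv2) and the standard library are available. Lean on these libraries where they do the work, as an engineer would, in place of code of your own. Each camera call takes 0.05 s, during which the arm holds its last target. There are 200 camera calls.

## Task

Use the hook to pull the tray fully out of the drying rack by its ring, keeping the fingers off the rack and tray until it is out, and put the hook back on its cork mat, standing on its handle as it was. Put every glass stone from the tile into the tray, then lift the tray by its knob so that they all slide down into a single row against the fence, and lower it level again. Leave the cup, saucer, jar and soldering iron alone.

Things in the scene. Friction and masses are not known exactly. Their poses are not given: they have to be found in the camera images.
- rack: grey drying rack fixed to the table: base plate 420 x 200 x 4 mm with two 12 mm high side rails, open steel-wire guard (top wires 95 mm above the table) over its far part, from 98 mm to 320 mm along +x from the origin. Origin: on the table 70 mm behind the inner front edge of the tray when that is fully out. Its x axis points into the rack (away from the robot, yaw within about 0.15 rad of world x), y to the left. The sled slides along its x axis
- sled (a joint): how far the sled with the tray has been pulled out of the rack, towards the robot (rack -x), in m: about 0 = in, 0.21 = end stop (fully out). It slides with about 3 N of friction and stays where left
- ring_eye (a point): centre of the horizontal steel pull ring at the sled's front (robot) side: wire 5 mm thick, clear opening 27 mm across, opening straight up and down, wire centre 28 mm above the table; below the wire 21 mm are free down to the base plate. With the sled in, it lies up to 14 mm behind the guard's front top wire. Moves with the sled; same axes as the rack
- tray (a joint): tilt of the tray on its hinge along the left (fence) side, rad: 0 = level, grows as the knob side (right) is lifted, end stop 0.7. It falls back level if released. The hinge line runs along rack x, 9 mm to the left of the fence's inner face and 18 mm above the table
- fence_foot (a point): inner front (robot side) corner of the tray at the foot of its fence, on the floor (21 mm above the table when level). x runs along the fence away from the robot (inside: 0 to 124 mm), y out through the fence (inside: 0 to -140 mm), z up. Fence 16 mm high, other rims 5 mm. The polished floor is slippery: parts start to slide at a tilt of 0.2 to 0.3 rad
- tray_knob (a point): centre of the wooden ball knob, 20 mm in diameter, on a 10 mm post outside the tray's right side, 5 mm farther from the robot than the tray's inner front wall face; 160 mm from the fence's inner face, 52 mm above the table when level. Lifting it tilts the tray
- hook: hand hook: wooden block handle 90 x 26 x 24 mm (length x width x height) with a 6 mm steel rod that runs out of the front end (+x), 32 mm above the handle's underside, and bends straight down 115 mm ahead of the origin, ending 4 mm above the level of the handle's underside. Origin: centre of the handle's underside; x along the handle towards the prong, z up. It stands by itself on the handle
- mat: cork mat 260 x 110 x 3 mm where the hook is kept; origin at the centre of its underside
- tile: pale stone tile 190 x 190 x 6 mm fixed on the table, the stones lie on it; origin at the centre of its underside
- stone0: flat round rose-coloured glass stone, 26 mm in diameter, 11 mm thick, flat on both faces (either may be up) with a small bevel; origin at its centre. Three or all four are present
- stone1: flat round rose-coloured glass stone, 26 mm in diameter, 11 mm thick, flat on both faces (either may be up) with a small bevel; origin at its centre. Three or all four are present
- stone2: flat round rose-coloured glass stone, 26 mm in diameter, 11 mm thick, flat on both faces (either may be up) with a small bevel; origin at its centre. Three or all four are present
- stone3: flat round rose-coloured glass stone, 26 mm in diameter, 11 mm thick, flat on both faces (either may be up) with a small bevel; origin at its centre. Three or all four are present
- cup: white cup, 72 mm in diameter, 62 mm high, standing on the saucer, bystander
- saucer: white saucer, 130 mm in diameter, bystander
- jar: amber glass jar, 52 mm in diameter, 60 mm high, bystander
- iron: soldering iron with blue handle in its low cradle, about 210 mm long, bystander; origin under the end of its handle
Not all that is in view belongs to the job. Of the things like the hook, leave any that is turquoise; of the rest the smaller one is meant.

How it is judged (in metres and radians):
On the way, in this order (a step that is already met when the one before it is completed fails the run):
1. the tray is being drawn out with the hook in its ring (value of joint sled above 0.06 m and contact force between hook and rack above 0.3 N), for 0.1 s.
2. the tray is fully out (value of joint sled above 0.198 m), for 0.2 s.
3. all the stones lie in the level tray (value of joint tray below 0.06 rad and x of stone0 in the frame of fence_foot between 0 and 0.124 m and y of stone0 in the frame of fence_foot between -0.14 and 0 m and z of stone0 in the frame of fence_foot between 0 and 0.0095 m and x of stone1 in the frame of fence_foot between 0 and 0.124 m and y of stone1 in the frame of fence_foot between -0.14 and 0 m and z of stone1 in the frame of fence_foot between 0 and 0.0095 m and x of stone2 in the frame of fence_foot between 0 and 0.124 m and y of stone2 in the frame of fence_foot between -0.14 and 0 m and z of stone2 in the frame of fence_foot between 0 and 0.0095 m and x of stone3 in the frame of fence_foot between 0 and 0.124 m and y of stone3 in the frame of fence_foot between -0.14 and 0 m and z of stone3 in the frame of fence_foot between 0 and 0.0095 m), for 0.2 s.
4. the tray is tilted (over 0.18 rad) and all the stones rest against the fence (value of joint tray above 0.18 rad and x of stone0 in the frame of fence_foot between 0 and 0.124 m and y of stone0 in the frame of fence_foot between -0.019 and 0 m and z of stone0 in the frame of fence_foot between 0 and 0.0095 m and x of stone1 in the frame of fence_foot between 0 and 0.124 m and y of stone1 in the frame of fence_foot between -0.019 and 0 m and z of stone1 in the frame of fence_foot between 0 and 0.0095 m and x of stone2 in the frame of fence_foot between 0 and 0.124 m and y of stone2 in the frame of fence_foot between -0.019 and 0 m and z of stone2 in the frame of fence_foot between 0 and 0.0095 m and x of stone3 in the frame of fence_foot between 0 and 0.124 m and y of stone3 in the frame of fence_foot between -0.019 and 0 m and z of stone3 in the frame of fence_foot between 0 and 0.0095 m), for 0.2 s.
At the end, for the whole second after the job is handed in: the tray is out (sled beyond 0.193 m) and level (below 0.04 rad); every stone lies flat in it, centre within 19 mm of the fence's inner face, in one row; the hook stands upright on the cork mat, handle centre within 90 mm lengthwise and 45 mm sideways of the mat's centre; all at rest (value of joint sled above 0.193 m and value of joint tray below 0.04 rad and x of hook in the frame of mat between -0.09 and 0.09 m and y of hook in the frame of mat between -0.045 and 0.045 m and height (world z) of hook below 0.01 m and angle between hook's own z axis and vertical below 0.15 rad and linear speed of each of hook, stone0, stone1, stone2, stone3 below 0.02 m/s and x of stone0 in the frame of fence_foot between 0 and 0.124 m and y of stone0 in the frame of fence_foot between -0.019 and 0 m and z of stone0 in the frame of fence_foot between 0 and 0.0095 m and x of stone1 in the frame of fence_foot between 0 and 0.124 m and y of stone1 in the frame of fence_foot between -0.019 and 0 m and z of stone1 in the frame of fence_foot between 0 and 0.0095 m and x of stone2 in the frame of fence_foot between 0 and 0.124 m and y of stone2 in the frame of fence_foot between -0.019 and 0 m and z of stone2 in the frame of fence_foot between 0 and 0.0095 m and x of stone3 in the frame of fence_foot between 0 and 0.124 m and y of stone3 in the frame of fence_foot between -0.019 and 0 m and z of stone3 in the frame of fence_foot between 0 and 0.0095 m); the robot touches nothing.
It fails at once if the fingers touch the rack, sled or tray before the tray is out (value of joint sled below 0.193 m and contact force between the fingers and rack above 1 N).
It fails at once if the cup is disturbed (moved over 30 mm) (distance of cup from where it was at the start of the episode above 0.03 m).
It fails at once if the saucer is disturbed (moved over 30 mm) (distance of saucer from where it was at the start of the episode above 0.03 m).
It fails at once if the jar is disturbed (moved over 30 mm) (distance of jar from where it was at the start of the episode above 0.03 m).
It fails at once if the iron is disturbed (moved over 30 mm) (distance of iron from where it was at the start of the episode above 0.03 m).
Of stone0, stone1, stone2, stone3 only 3 to 4 are there at a start; the rules pass over those that are not, and their reading is None.
At some moment in a run one of stone0, stone1, stone2, stone3 may be knocked a few centimetres aside while the robot is not near it.
Once in a run the grip may slacken for a moment while it holds something.
It also fails if it takes over 210 s, if anything falls off the work surface, if the arm or the gripper's body presses on something with over 40 N, if the wrist force passes 120 N, or if a joint passes its speed limit or range.

## Working session

There is one attempt and no reset: what is moved stays moved. The work goes in short steps, Python scripts to look and compute and a shell command to move; the robot and the scene stay as the last step left them, time stands still between calls to the robot, and variables do not carry over. Pictures are saved under pics/ and viewed, about 12 in all and at most 16, crops included, and the job is handed in when it is done.

```bash
mkdir -p pics
cat > h.py <<'E'
import numpy as np, cv2
from workcell import bot, vision, ticket
def cam(n):
    c=vision.camera(n); f=192/np.tan(np.radians(c["fov_y"])/2)
    c["K"]=np.array([[f,0,c["cx"]],[0,f,c["cy"]],[0,0,1.]])
    c["R"]=cv2.Rodrigues(np.array(c["rvec"],float))[0]; c["t"]=np.array(c["tvec"],float).ravel()
    c["C"]=-c["R"].T@c["t"]; return c
def ray(c,u,v,z):
    d=c["R"].T@np.linalg.solve(c["K"],[u,v,1.]); s=(z-c["C"][2])/d[2]; return c["C"]+s*d
def proj(c,P):
    p=c["K"]@(c["R"]@np.array(P,float)+c["t"]); return p[:2]/p[2]
def save(c,name,box=None,k=1.5):
    im=c["img"]
    if box: x0,y0,x1,y1=box; im=im[y0:y1,x0:x1]
    cv2.imwrite("pics/"+name,cv2.resize(im,None,fx=k,fy=k,interpolation=cv2.INTER_CUBIC))
def st():
    s=bot.read_state(); print("t",round(s["t"],2),"p",np.round(s["eef_pos"],1),"r",np.round(s["ee_rot"],1),"F",np.round(s["wrist_force"],1),"g",round(s["grip_width"],3),"q",np.round(s["joints"],0)); return s
E
python3 - <<'E'
from h import *
import pickle
st()
cs={}
for n in("scene","side","wrist"):
    c=cam(n); cs[n]=c; print(n,c["fov_y"],np.round(c["C"]),np.round(c["R"][2],2))
pickle.dump(cs,open("c0.pkl","wb"))
save(cs["scene"],"a.png");save(cs["side"],"b.png")
E
```

```text
t 0.0 p [ 278.8 -558.7  240.4] r [ -90.1    0.  -153.5] F [ 1.1  0.1 -0.3] g 0.997 q [-71.  13.  88.   0.  80.  -7.]
scene 44.55345150169023 [1131. -238. 1121.] [-0.5   0.21 -0.84]
side 45.997237860781496 [ -97. 1015. 1018.] [ 0.39 -0.67 -0.63]
wrist 65.3972902013814 [ 355. -522.  384.] [-0.27 -0.14 -0.95]
```

View pics/a.png

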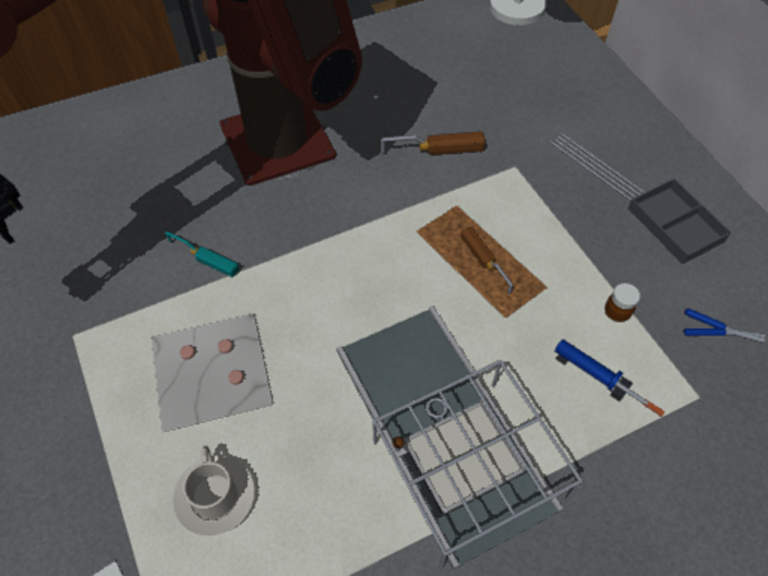

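View pics/b.png

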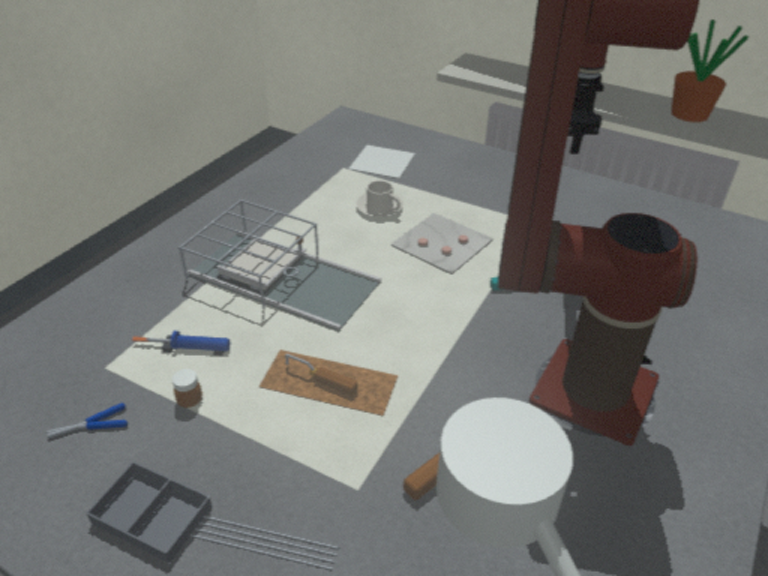

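Scene picture (in 1.5x pixels): hook-like things are the turquoise one at (205,255), a large wooden one at (440,143), and the smaller wooden one on the cork mat at (485,250). By the description I take the last. There are three stones, at (187,352), (225,346) and (236,377). The ring is at (437,408) and the knob at (398,442). The side view agrees.

```bash
cat > m.py <<'E'
from h import *
import pickle
cs=pickle.load(open("c0.pkl","rb"))
for n in("scene","side"):
    c=cs[n]; hsv=cv2.cvtColor(c["img"],cv2.COLOR_BGR2HSV)
    for nm,lo,hi,z in(("brown",(5,90,40),(20,255,255),27),("rose",(0,45,90),(14,140,255),17),("rose2",(168,45,90),(180,140,255),17),("knobred",(0,120,30),(12,255,140),52)):
        k,_,s,ce=cv2.connectedComponentsWithStats(cv2.inRange(hsv,lo,hi))
        print(n,nm,[(np.round(ce[i],1).tolist(),int(s[i,4]),np.round(ray(c,*ce[i],z)[:2]).tolist()) for i in range(1,k) if s[i,4]>12 and ce[i][1]>80])
c=cs["scene"]; save(c,"c.png",(220,130,390,380),3.2) 
c=cs["side"]; save(c,"d.png",(110,125,280,280),4.5)
E
python3 m.py; python3 -c "
import cv2;a=cv2.imread('pics/c.png');print(a.shape)
cv2.imwrite('pics/c.png',cv2.resize(cv2.imread('pics/c.png'),None,fx=.74,fy=.74))"
```

```text
scene brown [([302.2, 95.1], 517, [189.0, 342.0]), ([320.4, 173.4], 2563, [488.0, 249.0]), ([411.4, 207.3], 163, [689.0, 422.0]), ([436.2, 272.0], 51, [874.0, 370.0]), ([265.2, 294.4], 43, [755.0, -46.0])]
scene rose [([290.0, 146.2], 19, [355.0, 218.0]), ([296.5, 172.0], 24, [449.0, 193.0]), ([336.8, 181.9], 22, [527.0, 282.0]), ([320.6, 195.2], 37, [548.0, 218.0]), ([149.7, 230.2], 65, [462.0, -254.0]), ([124.2, 234.3], 64, [447.0, -320.0]), ([156.9, 250.9], 69, [529.0, -254.0])]
scene rose2 []
scene knobred [([406.3, 201.8], 16, [679.0, 404.0]), ([413.5, 206.0], 15, [698.0, 415.0]), ([420.7, 206.8], 13, [707.0, 431.0]), ([408.0, 210.4], 14, [703.0, 393.0]), ([436.0, 272.1], 33, [880.0, 356.0])]
side brown [([373.4, 86.1], 27, [431.0, -1020.0]), ([366.1, 90.6], 18, [445.0, -956.0]), ([372.0, 96.8], 20, [399.0, -910.0]), ([364.5, 110.2], 16, [385.0, -771.0]), ([387.1, 153.3], 16, [193.0, -495.0]), ([414.1, 186.7], 774, [46.0, -343.0]), ([377.6, 157.9], 16, [214.0, -446.0]), ([390.5, 158.8], 37, [170.0, -466.0]), ([379.6, 177.1], 107, [168.0, -333.0]), ([444.3, 171.7], 125, [-25.0, -
[... 1231 characters left out ...]
2.0]), ([282.3, 315.4], 235, [194.0, 363.0])]
side rose2 []
side knobred [([381.1, 152.7], 16, [206.0, -449.0]), ([451.3, 169.8], 44, [-45.0, -476.0]), ([436.4, 172.0], 20, [-3.0, -435.0]), ([445.1, 175.4], 17, [-34.0, -430.0]), ([409.8, 176.0], 13, [72.0, -361.0]), ([422.0, 176.3], 14, [35.0, -382.0]), ([432.4, 178.1], 14, [1.0, -391.0]), ([415.7, 185.8], 28, [39.0, -316.0]), ([436.6, 189.7], 54, [-27.0, -332.0]), ([444.6, 187.7], 36, [-49.0, -358.0]), ([403.9, 190.9], 31, [66.0, -268.0]), ([419.1, 195.8], 24, [15.0, -269.0]), ([443.7, 196.7], 25, [-57.0, -307.0]), ([406.5, 199.9], 14, [45.0, -226.0]), ([430.7, 206.2], 38, [-32.0, -236.0]), ([428.4, 260.0], 205, [-85.0, 5.0])]
(800, 544, 3)
```

View pics/c.png

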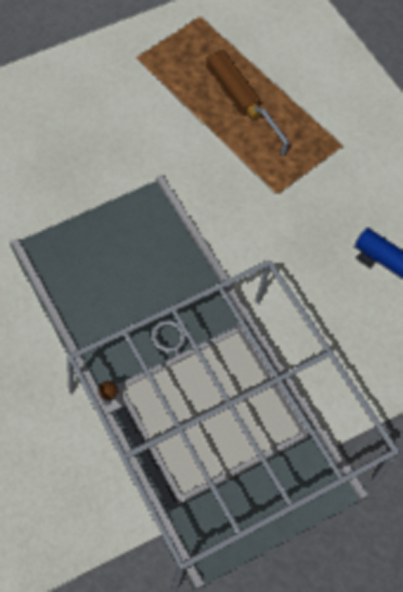

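View pics/d.png

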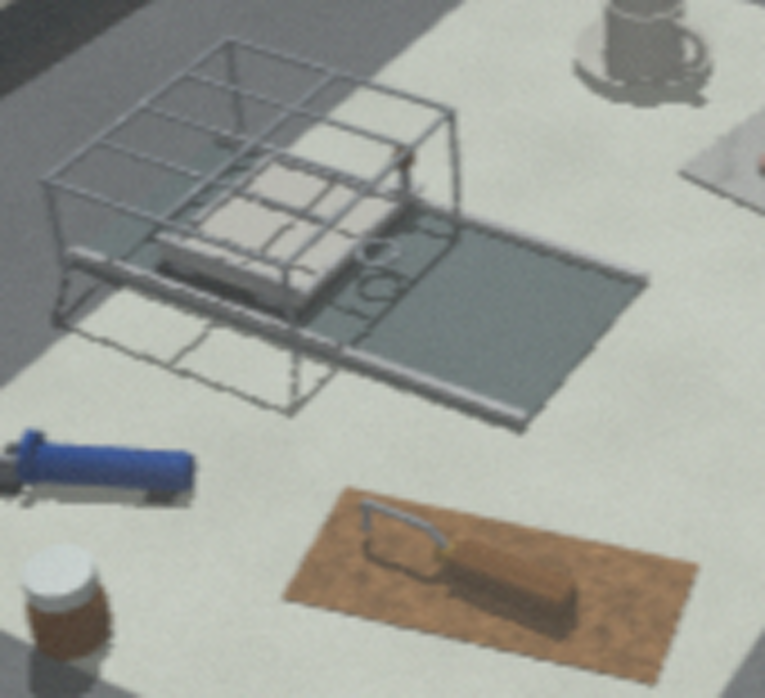

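The crops confirm the small wooden hook on the mat. The ring sits just behind the guard's front wire, and all points needed are visible.

```bash
cat > m2.py <<'E'
from h import *
import pickle
cs=pickle.load(open("c0.pkl","rb"));A,B=cs["scene"],cs["side"]
ca=lambda p:(220+p[0]/2.368,130+p[1]/2.368); cb=lambda p:(110+p[0]/4.5,125+p[1]/4.5)
P=lambda c:c["K"]@np.c_[c["R"],c["t"]]
for n,a,b,z in(("ring",(169,337),(376,252),28),("wireR",(75,358),(452,110),95),("wireL",(275,264),(290,270),95),("knob",(109,390),(403,157),52),
  ("plateR",(15,243),(645,280),12),("plateL",(163,180),(523,428),12),("bend",(287,148),(363,505),35),("rodstart",(254,111),(447,547),35),
  ("handrear",(217,56),(573,580),27),("m1",(203,17),(696,566),3),("m2",(138,58),(656,684),3),("m3",(278,193),(285,598),3),("m4",(342,147),(347,488),3)):
    a=ca(a);b=cb(b); X=cv2.triangulatePoints(P(A),P(B),np.array(a).reshape(2,1),np.array(b).reshape(2,1))[:,0]
    print(n,"tri",np.round(X[:3]/X[3]),"scene",np.round(ray(A,*a,z)[:2]),"side",np.round(ray(B,*b,z)[:2]))
E
python3 m2.py
```

```text
ring tri [727.  37.  26.] scene [729.  38.] side [724.  37.]
wireR tri [732. -76.  93.] scene [736. -74.] side [728. -78.]
wireL tri [718. 154.  91.] scene [724. 157.] side [709. 153.]
knob tri [763. -51.  51.] scene [765. -49.] side [761. -52.]
plateR tri [543. -68.   3.] scene [550. -67.] side [536. -61.]
plateL tri [533. 124.   1.] scene [542. 123.] side [524. 131.]
bend tri [567. 269.  28.] scene [573. 267.] side [560. 271.]
rodstart tri [500. 263.  19.] scene [511. 258.] side [489. 274.]
handrear tri [410. 255.  28.] scene [414. 259.] side [406. 249.]
m1 tri [350. 245.  57.] scene [333. 283.] side [354. 176.]
m2 tri [337. 214. -59.] scene [360. 177.] side [325. 279.]
m3 tri [596. 285. -59.] scene [608. 241.] side [573. 344.]
m4 tri [588. 299.  55.] scene [582. 343.] side [601. 240.]
```

Hook near (453,259) at about 5° yaw, rack yaw about 3.4°, and the ring at (727,37). I'll move above the hook now, turning the tool to yaw 5°.

```bash
python3 -m inch '[[[0.8,4,0,0.14],[0.8,4,0,0.14],[0.8,4,0,0.14],[0.8,4,0,0.14],[0.8,4,0,0.14],[0.8,4,0,0.14],[0.8,4,0,0.14],[0.8,4,0,0.14],[0.8,4,0,0.14],[0.8,4,0,0.14]]]' 0; python3 -c "
from h import *;st()"
```

```text
t: 1.15
eef_pos: [356.2, -146.9, 235.3]
ee_rot: [-90.3, 0.1, -70.7]
wrist_force: [1.4, 0.6, 0.3]
grip_width: 0.495
t 1.15 p [ 356.2 -146.9  235.3] r [-90.3   0.1 -70.7] F [1.4 0.6 0.3] g 0.495 q [-34. -22. 121.  -0.  82. -53.]
```

```bash
python3 -m inch '[[[0.8,4,0,0.14],[0.8,4,0,0.14],[0.8,4,0,0.14],[0.8,4,0,0.14],[0.8,4,0,0.14],[0.8,4,0,0.14],[0.8,4,0,0.14],[0.8,4,0,0.13],[1,4,0,0.13],[1,4,0,0.1],[0,0,0,0]]]' 0.1
python3 - <<'E'
from h import *
import pickle
s=st();c=cam("wrist");pickle.dump(c,open("w1.pkl","wb"));st();save(c,"e.png",None,1.3);print(np.round(c["C"]))
E
```

```text
t: 2.25
eef_pos: [438.5, 275.1, 234.5]
ee_rot: [-90.1, -0.1, 9.9]
wrist_force: [-0.8, -0.7, -0.2]
grip_width: 0.45
t 2.25 p [438.5 275.1 234.5] r [-90.1  -0.1   9.9] F [-0.8 -0.7 -0.2] g 0.45 q [ 23.  -2. 104.  -0.  78. -76.]
t 2.3 p [438.1 273.2 234.3] r [-90.2  -0.    9.8] F [-0.  -0.9 -0.6] g 0.447 q [ 23.  -2. 104.  -0.  78. -76.]
[354. 260. 378.]
```

View pics/e.png

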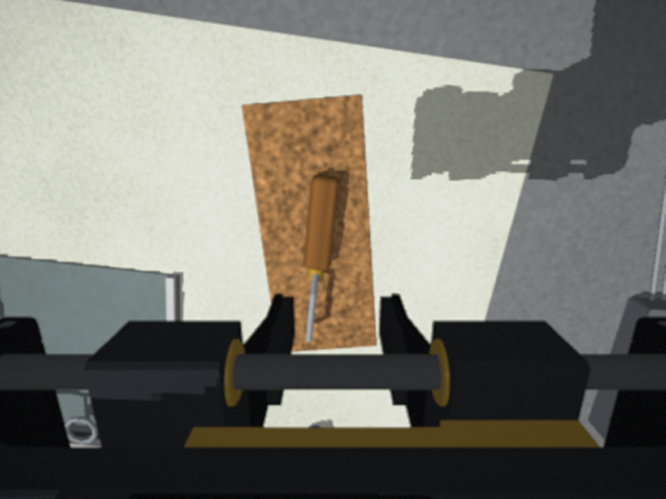

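Wrist view: handle from (323,177) to (317,268), rod bend at (309,341), ring at (81,431).

Run:
```python
from h import *
import pickle
c=pickle.load(open("w1.pkl","rb"))
for n,p,z in(("rear",(323,178),27),("front",(317,268),27),("bend",(309,341),35),("ring",(81,431),28),("plateL",(180,275),12)):
    print(n,np.round(ray(c,p[0]/1.3,p[1]/1.3,z)))
```

```text
rear [404. 256.  27.]
front [490. 264.  27.]
bend [566. 268.  35.]
ring [728.  35.  28.]
plateL [527. 129.  12.]
```

```bash
python3 -m inch '[[[-0.2,-0.8,-2,-0.04],[-0.1,-0.6,-3,-0.04],[0,0,-4,0],[0,0,-4,0],[0,0,-4,0],[0,0,-2,0],[0,0,0,0],[0,0,0,0]]]' -0.2 40
```

```text
t: 3.1
eef_pos: [433.3, 250.8, 40.4]
ee_rot: [-90.4, -0.1, 4.3]
wrist_force: [-0.4, 0.3, 0.5]
grip_width: 0.597
```

```bash
python3 -m inch '[[[0.2,0.75,0,0.015],[0,0,0,0],[0,0,-1.3,0],[0,0,0,0]]]'; python3 -m inch '[[[0,0,0,0],[0,0,0,0],[0,0,0,0],[0,0,0,0],[0,0,0,0]]]' 1 45;python3 - <<'E'
from h import *
st()
c=cam("wrist");save(c,"f.png",None,1.2)
E
```

```text
t: 3.5
eef_pos: [439.4, 259.8, 32.0]
ee_rot: [-90.2, -0.7, 5.1]
wrist_force: [-0.8, -0.7, -0.6]
grip_width: 0.6
t: 4.0
eef_pos: [439.8, 260.1, 32.4]
ee_rot: [-90.2, -0.7, 5.1]
wrist_force: [0.2, -1.1, -0.9]
grip_width: 0.295
t 4.0 p [439.8 260.1  32.4] r [-90.2  -0.7   5.1] F [ 0.2 -1.1 -0.9] g 0.295 q [ 22.  12. 113.  -1.  54. -73.]
```

View pics/f.png

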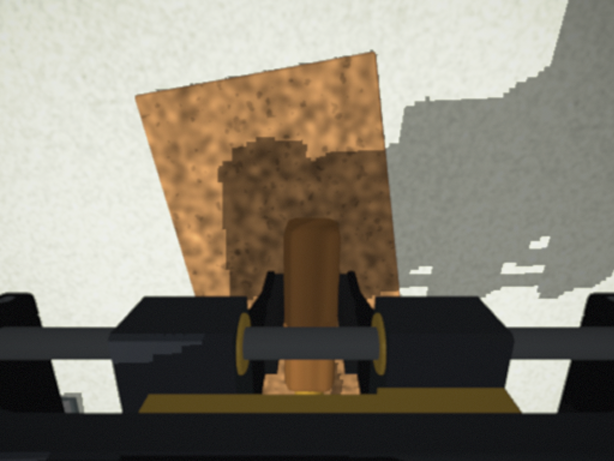

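Handle is between the pads, but the grip is shallow (TCP z 32), so I'll regrip lower.

```bash
python3 -m inch '[[[0,0,0,0],[0,0,0,0],[0,0,-0.7,0],[0,0,0,0]]]' 0.1; python3 -m inch '[[[0,0,0,0],[0,0,0,0],[0,0,0,0],[0,0,0,0]]]' 1 45; python3 -m inch '[[[0,0,2,0],[0,0,3,0],[0,0,3,0],[0,0,3,0],[0,0,2,0],[0,0,0,0],[0,0,0,0]]]'
```

```text
t: 4.45
eef_pos: [439.8, 260.1, 25.0]
ee_rot: [-90.2, -0.7, 5.1]
wrist_force: [0.4, 0.3, -0.8]
grip_width: 0.444
t: 4.85
eef_pos: [439.6, 260.0, 24.6]
ee_rot: [-90.2, -0.7, 5.1]
wrist_force: [-0.4, -1.1, -0.4]
grip_width: 0.295
t: 5.55
eef_pos: [435.5, 258.4, 155.9]
ee_rot: [-90.3, -0.3, 5.1]
wrist_force: [-0.1, -0.1, -2.7]
grip_width: 0.294
```

```bash
python3 -m inch '[[[1.3,-3,0,-0.01],[1.5,-3.5,0,-0.01],[1.5,-3.5,0,-0.01],[1.5,-3.5,0,0],[1.5,-3.5,0,0],[1.5,-3.5,0,0],[1,-2,-1,0],[0,0,-2,0],[0,0,-2,0],[0,0,0,0],[0,0,0,0]]]'
```

```text
t: 6.65
eef_pos: [524.8, 23.2, 84.5]
ee_rot: [-90.2, 1.3, 3.4]
wrist_force: [0.3, 0.2, -1.9]
grip_width: 0.293
```

```bash
python3 -m inch '[[[0.8,0.2,-0.7,0],[0.8,0.1,-0.7,0],[0,0,0,0],[0,0,0,0]]]'
python3 - <<'E'
from h import *
import pickle
s=st();A=cam("scene");B=cam("side");pickle.dump((A,B),open("c1.pkl","wb"))
a=A["img"][175:325,225:375];b=B["img"][130:280,130:280]
cv2.imwrite("pics/g.png",np.hstack([cv2.resize(x,(400,400),interpolation=cv2.INTER_CUBIC) for x in(a,b)]))
E
```

```text
t: 7.05
eef_pos: [541.2, 27.4, 70.6]
ee_rot: [-90.2, 1.3, 3.5]
wrist_force: [-0.6, 0.0, -1.5]
grip_width: 0.295
t 7.05 p [541.2  27.4  70.6] r [-90.2   1.3   3.5] F [-0.6  0.  -1.5] g 0.295 q [ -5.  13. 107.  -0.  61. -98.]
```

View pics/g.png

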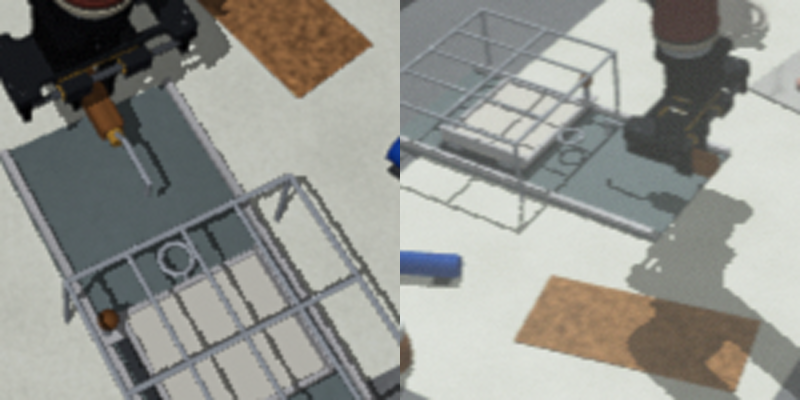

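The crop shows the hook held straight, with the prong at (155,187) left panel and the ring at (177,258).

Run:
```python
from h import *
import pickle
A,B=pickle.load(open("c1.pkl","rb"))
f=lambda p:(225+p[0]/2.667,175+p[1]/2.667)
print("bend z81",ray(A,*f((151,182)),81),"tip z53",ray(A,*f((160,189)),53),"ring",ray(A,*f((177,258)),28))
print("ferrule",ray(A,*f((114,137)),81))
# predicted pixels
y=np.radians(3.5)
for z in(81,53): print(z,(proj(A,[541.2+127*np.cos(y),27.4+127*np.sin(y),z])-[225,175])*2.667)
```

```text
bend z81 [668.76892052  36.4915485   81.        ] tip z53 [666.4988703   48.49862225  53.        ] ring [727.34928783  38.32431498  28.        ]
ferrule [611.40925161  24.96398979  81.        ]
81 [149.32604501 181.80981567]
53 [147.99040823 195.35730092]
```

```bash
python3 -m inch '[[[0,0,-0.8,0],[0,0,0,0],[1.5,0,0,0],[1.5,0,0,0],[1.5,0,0,0],[0.5,0,0,0],[0,0,0,0],[0,0,0,0]]]'
```

```text
t: 7.95
eef_pos: [590.8, 27.3, 62.1]
ee_rot: [-90.2, 1.4, 3.5]
wrist_force: [-1.1, 0.4, -1.1]
grip_width: 0.294
```

```bash
python3 -m inch '[[[0.9,0.1,0,0],[0,0,0,0],[0,0,0,0]]]'
python3 - <<'E'
from h import *
import pickle
s=st();A=cam("scene");B=cam("side");pickle.dump((A,B),open("c1.pkl","wb"))
a=A["img"][225:305,255:335];b=B["img"][150:230,150:230]
b=cv2.convertScaleAbs(b,alpha=1.4)
cv2.imwrite("pics/i.png",np.hstack([cv2.resize(x,(400,400),interpolation=cv2.INTER_CUBIC) for x in(a,b)]))
E
```

```text
t: 8.25
eef_pos: [599.1, 28.5, 61.9]
ee_rot: [-90.2, 1.4, 3.5]
wrist_force: [-0.1, 0.7, -1.7]
grip_width: 0.3
t 8.25 p [599.1  28.5  61.9] r [-90.2   1.4   3.5] F [-0.1  0.7 -1.7] g 0.3 q [ -5.  21.  98.  -0.  63. -98.]
```

View pics/i.png

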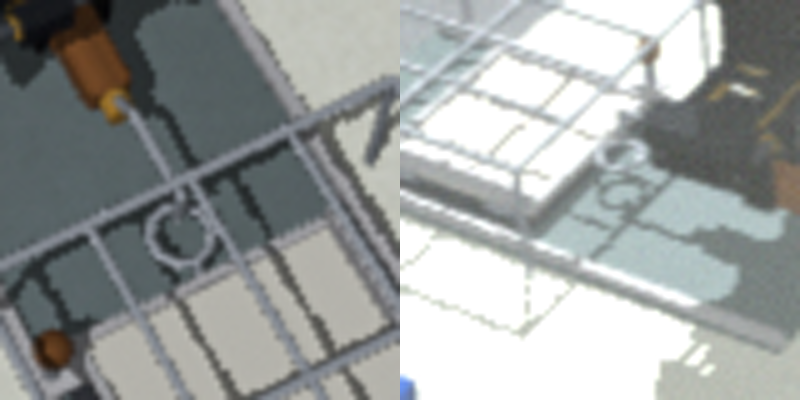

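Left panel: ring centre at (180,235), prong tip around (183,208), partly behind the guard wire. I'll compare with the predicted pixels.

Run:
```python
from h import *
import pickle
A,B=pickle.load(open("c1.pkl","rb"))
f=lambda p:(255+p[0]/5,225+p[1]/5)
print("tip z44",ray(A,*f((183,208)),44),"ring",ray(A,*f((180,235)),28))
y=np.radians(3.5)
for z in(72,44): print(z,(proj(A,[599.1+127*np.cos(y),28.5+127*np.sin(y)+1,z])-[255,225])*5)
```

```text
tip z44 [721.09417814  40.91372365  44.        ] ring [727.61601678  37.16796174  28.        ]
72 [184.27340012 195.0701381 ]
44 [180.62892755 218.82619823]
```

```bash
python3 -m inch '[[[0.3,-0.15,0,0],[0,0,-0.6,0],[0,0,-0.6,0],[0,0,0,0]]]'; python3 -m inch '[[[0,0,-0.8,0],[0,0,-0.6,0],[0,0,-0.3,0],[0,0,0,0]]]'
```

```text
t: 8.75
eef_pos: [602.2, 26.7, 49.0]
ee_rot: [-90.2, 1.4, 3.5]
wrist_force: [1.0, -0.6, -1.3]
grip_width: 0.295
t: 9.15
eef_pos: [601.3, 26.8, 29.5]
ee_rot: [-90.2, 1.5, 3.5]
wrist_force: [0.7, 0.4, -1.7]
grip_width: 0.299
```

```bash
python3 -m inch '[[[-0.8,-0.05,0.3,0],[-1,-0.06,0,0],[-1,-0.06,0,0],[-1,-0.06,0,0],[0,0,0,0]]]'
python3 - <<'E'
from h import *
s=st();A=cam("scene")
a=A["img"][165:325,225:385]
cv2.imwrite("pics/j.png",cv2.resize(a,(560,560),interpolation=cv2.INTER_CUBIC))
E
```

```text
t: 9.65
eef_pos: [561.1, 24.6, 33.5]
ee_rot: [-90.2, 1.3, 3.5]
wrist_force: [-0.2, 0.2, -1.4]
grip_width: 0.302
t 9.65 p [561.1  24.6  33.5] r [-90.2   1.3   3.5] F [-0.2  0.2 -1.4] g 0.302 q [ -5.  19. 104.  -0.  58. -99.]
```

View pics/j.png

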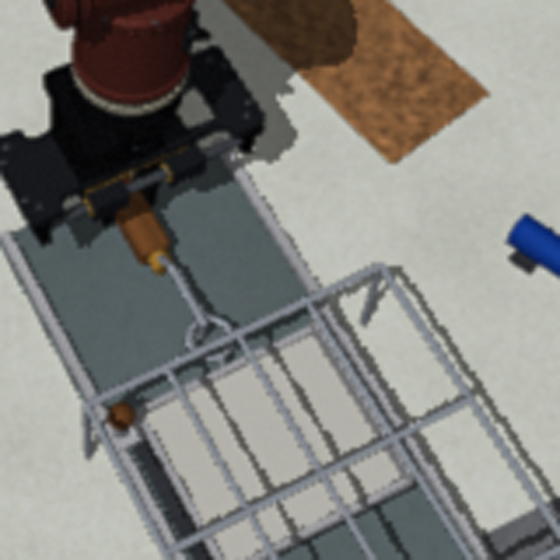

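The tray is following: the ring is now ahead of the guard wire with the prong in it. I'll keep pulling.

```bash
python3 -m inch '[[[-1.2,-0.07,0,0],[-1.2,-0.07,0,0],[-1.2,-0.07,0,0],[-1.2,-0.07,0,0],[-1.2,-0.07,0,0],[-1.2,-0.07,0,0],[-1.2,-0.07,0,0],[-1.2,-0.07,0,0],[-1.2,-0.07,0,0],[-1.2,-0.07,0,0],[-1,-0.07,0,0],[0,0,0,0]]]'
```

```text
t: 10.9
eef_pos: [431.4, 17.1, 37.4]
ee_rot: [-90.2, 0.3, 3.5]
wrist_force: [0.0, 0.5, -1.1]
grip_width: 0.295
```

```bash
python3 -m inch '[[[-0.8,-0.05,-0.5,0],[-1,-0.06,0,0],[-1,-0.06,0,0],[0,0,0,0]]]';python3 -m inch '[[[-0.5,-0.03,0,0],[-0.5,-0.03,0,0],[-0.5,-0.03,0,0],[-0.3,0,0,0]]]'
```

```text
t: 11.3
eef_pos: [403.2, 15.2, 32.8]
ee_rot: [-90.2, 0.1, 3.5]
wrist_force: [-0.9, 0.3, -2.2]
grip_width: 0.293
t: 11.7
eef_pos: [394.1, 13.3, 36.7]
ee_rot: [-90.4, -1.2, 3.5]
wrist_force: [9.6, 2.8, -6.0]
grip_width: 0.3
```

```bash
python3 -m inch '[[[-0.4,-0.02,-0.1,0],[-0.2,0,0,0],[0,0,0,0]]]'
python3 - <<'E'
from h import *
s=st();A=cam("scene");import pickle;pickle.dump(A,open("c2.pkl","wb"))
a=A["img"][165:325,205:365]
cv2.imwrite("pics/k.png",cv2.resize(a,(560,560),interpolation=cv2.INTER_CUBIC))
E
```

```text
t: 12.0
eef_pos: [394.2, 13.2, 38.7]
ee_rot: [-90.4, -2.0, 3.5]
wrist_force: [2.7, 2.5, -4.2]
grip_width: 0.293
t 12.0 p [394.2  13.2  38.7] r [-90.4  -2.    3.5] F [ 2.7  2.5 -4.2] g 0.293 q [ -10.   -6.  131.    0.   53. -103.]
```

View pics/k.png

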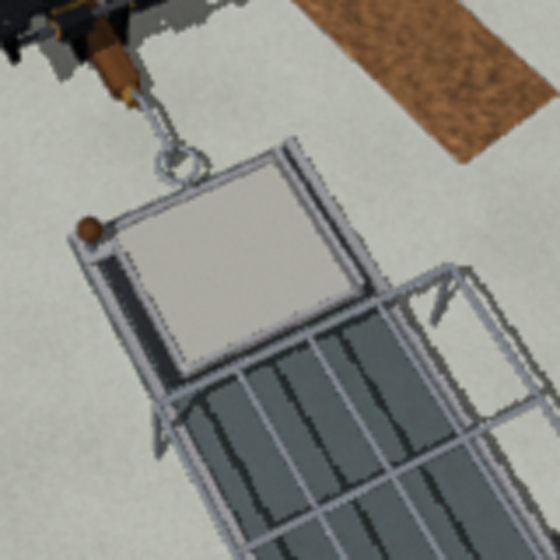

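The tray is out in front of the guard: ring at (184,166), knob at (89,230).

Run:
```python
from h import *
import pickle
A=pickle.load(open("c2.pkl","rb"))
f=lambda p:(205+p[0]/3.5,165+p[1]/3.5)
k=ray(A,*f((89,230)),52);r=ray(A,*f((184,166)),28)
print("knob",k,"ring",r,"d",np.linalg.norm(k[:2]-[765,-49]),np.linalg.norm(r[:2]-[728,38]))
for n,p,z in(("frontR",(80,238),12),("fenceFront",(284,146),37),("fenceBack",(375,290),37),("innerFrontFloorL",(270,163),21),("innerFR",(117,240),21),("innerBR",(189,370),21),("innerBL",(360,287),21)): print(n,np.round(ray(A,*f(p),z)))
```

```text
knob [569.59392247 -61.59897186  52.        ] ring [534.44195189  31.13303691  28.        ] d 195.81182096359228 193.67982128168742
frontR [552. -64.  12.]
fenceFront [554. 107.  37.]
fenceBack [693. 114.  37.]
innerFrontFloorL [555.  95.  21.]
innerFR [570. -40.  21.]
innerBR [689. -34.  21.]
innerBL [680. 110.  21.]
```

```bash
python3 -m inch '[[[-1,-0.06,-0.3,0],[-1,-0.06,-0.2,0]]]'; python3 -m inch '[[[-1.2,-0.06,0,0],[-1.2,-0.06,0,0],[0,0,0,0]]]'
python3 - <<'E'
from h import *
A=cam("scene");B=cam("side")
for c,box in((A,(205,190,245,255)),(B,(180,140,320,210))):
    hsv=cv2.cvtColor(c["img"],cv2.COLOR_BGR2HSV);m=cv2.inRange(hsv,(4,100,25),(20,255,200));x0,y0,x1,y1=box
    k,_,s,ce=cv2.connectedComponentsWithStats(m[y0:y1,x0:x1])
    for i in range(1,k):
        if s[i,4]>8: p=ce[i]+[x0,y0];print(p,s[i,4],np.round(ray(c,*p,52),1))
E
```

```text
t: 12.25
eef_pos: [391.9, 10.8, 41.4]
ee_rot: [-90.7, -4.3, 3.4]
wrist_force: [26.5, 7.2, -6.1]
grip_width: 0.291
t: 12.55
eef_pos: [390.4, 8.5, 53.4]
ee_rot: [-91.0, -7.4, 3.4]
wrist_force: [-0.9, 0.6, -3.4]
grip_width: 0.295
[239.53846154 191.23076923] 13 [465.9   7.5  52. ]
[230.28125 230.1875 ] 32 [568.  -61.4  52. ]
```

Force rose to 26 N without further motion, so the end stop is reached. As a check, the knob at x≈568 matches guard line minus 163 mm, as the drawing requires. The prong has lifted clear of the ring, so I'll raise the hook and look.

```bash
python3 -m inch '[[[0,0,2,0],[0,0,3,0],[0,0,3,0],[0,0,3,0],[0,0,0,0],[0,0,0,0]]]'
python3 - <<'E'
from h import *
st();B=cam("side");A=cam("scene")
a=A["img"][90:240,190:340];b=B["img"][90:240,180:330];b=cv2.convertScaleAbs(b,alpha=1.3)
cv2.imwrite("pics/l.png",np.hstack([cv2.resize(x,(400,400),interpolation=cv2.INTER_CUBIC) for x in(a,b)]))
E
```

```text
t: 13.25
eef_pos: [404.6, 9.8, 168.5]
ee_rot: [-90.9, -9.7, 3.1]
wrist_force: [-0.6, 0.2, 0.5]
grip_width: 0.044
t 13.25 p [404.6   9.8 168.5] r [-90.9  -9.7   3.1] F [-0.6  0.2  0.5] g 0.044 q [ -11.  -25.  130.    2.   65. -105.]
```

View pics/l.png

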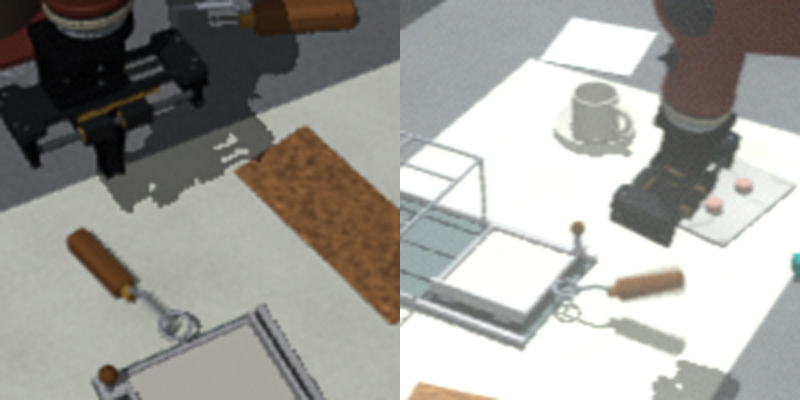

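The fingers slipped off (grip width 0.044), and the hook hangs with its prong in the ring. I'll open the gripper, let time pass and measure the handle in both views.

```bash
python3 -m inch '[[[0,-1,0,0],[0,-1,0,0],[0,-1,0,0],[0,0,0,0]]]' -0.2
python3 - <<'E'
from h import *
import pickle
st();B=cam("side");A=cam("scene");pickle.dump((A,B),open("c3.pkl","wb"))
P=lambda c:c["K"]@np.c_[c["R"],c["t"]]
E={}
for n,c,box in(("A",A,(195,150,285,215)),("B",B,(240,180,300,210))):
    hsv=cv2.cvtColor(c["img"],cv2.COLOR_BGR2HSV);m=cv2.inRange(hsv,(4,90,25),(20,255,220));x0,y0,x1,y1=box
    k,l,s,ce=cv2.connectedComponentsWithStats(m[y0:y1,x0:x1])
    i=1+np.argmax(s[1:,4]); r=cv2.minAreaRect(np.argwhere(l==i)[:,::-1].astype(np.float32)); bx=cv2.boxPoints(r)+[x0,y0]
    # long axis end mids
    d=np.linalg.norm(bx-np.roll(bx,-1,0),axis=1); j=np.argmin(d); e1=(bx[j]+bx[(j+1)%4])/2; e2=(bx[(j+2)%4]+bx[(j+3)%4])/2
    E[n]=(e1,e2,ce[i]+[x0,y0]); print(n,s[i,4],np.round(e1),np.round(e2),r[1])
def tri(a,b):
    X=cv2.triangulatePoints(P(A),P(B),np.array(a,float).reshape(2,1),np.array(b,float).reshape(2,1))[:,0];return np.round(X[:3]/X[3])
print("centre",tri(E["A"][2],E["B"][2]))
for i in(0,1):
    for j in(0,1): print(i,j,tri(E["A"][i],E["B"][j]))
E
```

```text
t: 13.75
eef_pos: [399.4, -20.4, 162.6]
ee_rot: [-90.7, -8.9, 3.1]
wrist_force: [0.0, -0.1, -0.0]
grip_width: 0.296
t 13.75 p [399.4 -20.4 162.6] r [-90.7  -8.9   3.1] F [ 0.  -0.1 -0. ] g 0.296 q [ -16.  -24.  131.    2.   65. -110.]
A 290 [214. 179.] [238. 202.] (33.33073043823242, 9.575176239013672)
B 82 [262. 200.] [289. 204.] (27.157756805419922, 3.197679281234741)
centre [424. -22.  19.]
0 0 [437. -19.  52.]
0 1 [380. -37.  22.]
1 0 [472.  -5.  18.]
1 1 [428. -23.  -5.]
```

Run:
```python
from h import *
import pickle
A,B=pickle.load(open("c3.pkl","rb"))
a=A["img"][140:230,195:285];b=B["img"][165:245,225:305];b=cv2.convertScaleAbs(b,alpha=1.2)
cv2.imwrite("pics/m.png",np.hstack([cv2.resize(x,(400,400),interpolation=cv2.INTER_CUBIC) for x in(a,b)]))
```

View pics/m.png

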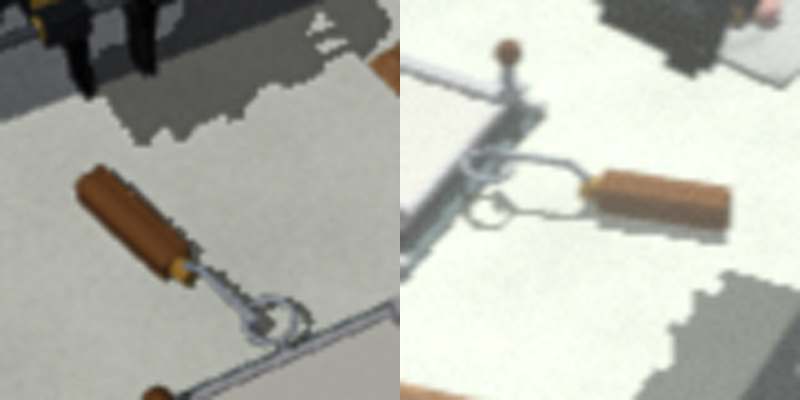

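The hook now stands on the table with its prong down through the ring. Handle runs (90,180) to (180,265) in the left panel.

Run:
```python
from h import *
import pickle
A,B=pickle.load(open("c3.pkl","rb"))
f=lambda p:(195+p[0]/4.444,140+p[1]/4.444);g=lambda p:(225+p[0]/5,165+p[1]/5)
for n,a,b,z in(("rear",(91,179),(327,192),24),("front",(178,264),(203,177),24),("bend",(258,312),(75,155),32)):
    print(n,np.round(ray(A,*f(a),z)),np.round(ray(B,*g(b),z)))
```

```text
rear [386. -34.  24.] [378. -39.  24.]
front [469.  -8.  24.] [457.  -9.  24.]
bend [525.  22.  32.] [538.  25.  32.]
```

```bash
python3 -m inch '[[[0.6,-0.1,0,0.1],[0.6,-0.1,-1,0.1],[0.6,-0.1,-2,0.09],[0,0,-2,0],[0,0,-2,0],[0,0,-2,0],[0,0,-1,0],[0,0,0,0],[0,0,0,0]]]' -0.2 60
```

```text
t: 14.75
eef_pos: [416.0, -18.3, 57.8]
ee_rot: [-90.5, -8.7, 20.6]
wrist_force: [1.1, -1.0, -0.6]
grip_width: 0.601
```

```bash
python3 -m inch '[[[0.2,-0.6,-0.8,0],[0,0,-1,0],[0,0,-0.8,0],[0,0,-0.6,0],[0,0,0,0]]]'; python3 -m inch '[[[0,0,0,0],[0,0,0,0],[0,0,0,0],[0,0,0,0],[0,0,0,0]]]' 1 60
```

```text
t: 15.25
eef_pos: [420.3, -25.6, 25.7]
ee_rot: [-90.6, -8.9, 20.6]
wrist_force: [-0.5, 0.2, -0.2]
grip_width: 0.6
t: 15.75
eef_pos: [420.4, -25.4, 25.9]
ee_rot: [-90.6, -8.9, 20.6]
wrist_force: [-0.1, -0.2, -1.4]
grip_width: 0.296
```

```bash
python3 -m inch '[[[0,0,1,0],[0,0,1.2,0],[0,0,1.5,0],[0,0,1.5,0],[0,0,2,0],[0,0,2,0],[0,0,2,0],[0,0,1,0],[0,0,0,0]]]'
```

```text
t: 16.65
eef_pos: [418.2, -25.0, 156.4]
ee_rot: [-90.7, -8.9, 20.6]
wrist_force: [1.0, -0.5, -1.3]
grip_width: 0.294
```

```bash
python3 -m inch '[[[0.3,2.5,0,-0.02],[0.3,3,0,-0.02],[0.3,3,0,-0.02],[0.4,3,0,-0.02],[0.4,3,0,-0.02],[0.4,3,0,-0.02],[0.4,3,0,0],[0.3,3,0,0],[0.3,2,0,0],[0,0,0,0],[0,0,0,0]]]'
```

```text
t: 17.75
eef_pos: [442.6, 238.2, 145.7]
ee_rot: [-90.7, -8.1, 13.3]
wrist_force: [0.0, -0.1, -0.7]
grip_width: 0.296
```

```bash
python3 -m inch '[[[0.5,1,-1,0],[0.4,1,-2,0],[0,0,-2,0],[0,0,-2,0],[0,0,-2,0],[0,0,-1.2,0],[0,0,0,0],[0,0,0,0]]]'; python3 -c "
from h import *;st()"
```

```text
t: 18.55
eef_pos: [450.3, 250.6, 37.9]
ee_rot: [-90.9, -7.8, 12.9]
wrist_force: [0.2, 0.7, -1.4]
grip_width: 0.296
t 18.55 p [450.3 250.6  37.9] r [-90.9  -7.8  12.9] F [ 0.2  0.7 -1.4] g 0.296 q [ 22.   7. 118.  -3.  47. -79.]
```

```bash
python3 -m inch '[[[0,0.6,-0.3,0],[0,0,-0.3,0],[0,0,0,0]]]'; python3 -m inch '[[[0,0,-0.2,0],[0,0,-0.1,0],[0,0,0,0]]]'
```

```text
t: 18.85
eef_pos: [452.3, 257.5, 34.1]
ee_rot: [-90.8, -8.1, 12.9]
wrist_force: [0.6, 0.8, -1.9]
grip_width: 0.291
t: 19.15
eef_pos: [453.1, 258.2, 32.0]
ee_rot: [-90.8, -8.2, 12.9]
wrist_force: [0.2, -1.4, -1.5]
grip_width: 0.295
```

```bash
python3 -m inch '[[[0,0,-0.2,0],[0,0,-0.1,0],[0,0,0,0]]]'; python3 -m inch '[[[0,0,-0.2,0],[0,0,-0.1,0],[0,0,0,0]]]'
```

```text
t: 19.45
eef_pos: [453.1, 258.2, 28.8]
ee_rot: [-90.8, -8.2, 12.9]
wrist_force: [-0.4, 0.4, -1.6]
grip_width: 0.297
t: 19.75
eef_pos: [453.6, 258.5, 29.0]
ee_rot: [-90.8, -8.2, 12.9]
wrist_force: [0.4, 0.2, -0.9]
grip_width: 0.292
```

```bash
python3 -m inch '[[[0,0,0,0],[0,0,0,0],[0,0,0,0],[0,0,0,0],[0,0,1,0],[0,0,2,0],[0,0,3,0],[0,0,3,0],[0,-2,3,0],[0,-3,0,0],[0,-3,0,0],[0,-3,0,0]]]' -0.2
python3 - <<'E'
from h import *
import pickle
st();B=cam("side");A=cam("scene");pickle.dump((A,B),open("c4.pkl","wb"))
a=A["img"][120:240,260:380];b=B["img"][210:310,150:250];b=cv2.convertScaleAbs(b,alpha=1.2)
cv2.imwrite("pics/n.png",np.hstack([cv2.resize(x,(400,400),interpolation=cv2.INTER_CUBIC) for x in(a,b)]))
E
```

```text
t: 20.95
eef_pos: [454.2, 148.3, 159.7]
ee_rot: [-90.9, -8.6, 13.3]
wrist_force: [1.1, -0.4, 0.2]
grip_width: 0.601
t 20.95 p [454.2 148.3 159.7] r [-90.9  -8.6  13.3] F [ 1.1 -0.4  0.2] g 0.601 q [  9. -10. 120.  -0.  61. -94.]
```

View pics/n.png

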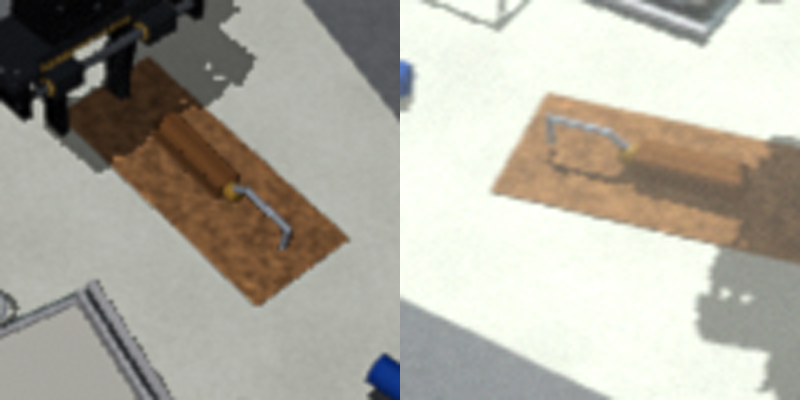

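The hook stands on its mat in line with it. A second check on the tray from the two-view knob-to-guard distance gives sled ≈ 0.21. Now I'll re-measure the stones and the knob.

```bash
cat > stones.py <<'E'
from h import *
def stones(c,z=17,box=(0,130,512,384)):
    hsv=cv2.cvtColor(c["img"],cv2.COLOR_BGR2HSV);x0,y0,x1,y1=box
    k,_,s,ce=cv2.connectedComponentsWithStats(cv2.inRange(hsv,(0,40,80),(14,140,255))[y0:y1,x0:x1])
    return [(np.round(ce[i]+[x0,y0],1).tolist(),int(s[i,4]),np.round(ray(c,*(ce[i]+[x0,y0]),z)[:2]).tolist()) for i in range(1,k) if s[i,4]>12]
E
python3 - <<'E'
from stones import *
import pickle
A,B=pickle.load(open("c4.pkl","rb"))
print(stones(A,17,(95,200,190,300)));print(stones(B,17,(260,140,330,180)))
for c,box in((A,(205,190,245,255)),(B,(180,140,340,200))):
    hsv=cv2.cvtColor(c["img"],cv2.COLOR_BGR2HSV);m=cv2.inRange(hsv,(4,100,25),(20,255,200));x0,y0,x1,y1=box
    k,_,s,ce=cv2.connectedComponentsWithStats(m[y0:y1,x0:x1])
    for i in range(1,k):
        if s[i,4]>8: p=ce[i]+[x0,y0];print("knob?",p,s[i,4],np.round(ray(c,*p,52),1))
E
```

```text
[([149.7, 230.2], 73, [462.0, -254.0]), ([124.4, 234.3], 71, [447.0, -319.0]), ([156.9, 250.9], 74, [529.0, -254.0])]
[([308.4, 158.5], 19, [443.0, -316.0]), ([281.5, 160.5], 20, [525.0, -251.0]), ([297.1, 166.0], 19, [458.0, -250.0])]
knob? [230.28125 230.1875 ] 32 [568.  -61.4  52. ]
```

```bash
python3 -m inch '[[[0.7,-3,0,-0.04],[0.7,-4,0,-0.04],[0.7,-4,0,-0.04],[0.7,-4,0,-0.04],[0.7,-4,0,0],[0.7,-4,0,0],[0.7,-4,-1,0],[0.7,-4,-1,0],[0.7,-4,-1,0],[0.5,-3,-2,0],[0,0,0,0],[0,0,0,0]]]' 0 20
python3 - <<'E'
from stones import *
st();c=cam("wrist");print(stones(c,17,(0,0,512,384)),np.round(c["C"]))
E
```

```text
t: 22.25
eef_pos: [527.8, -244.0, 115.5]
ee_rot: [-90.9, -9.2, 3.7]
wrist_force: [0.0, 0.1, -0.1]
grip_width: 0.505
t 22.25 p [ 527.8 -244.   115.5] r [-90.9  -9.2   3.7] F [ 0.   0.1 -0.1] g 0.505 q [ -35.    8.  108.    6.   57. -132.]
[([160.7, 66.6], 1150, [444.0, -321.0]), ([251.0, 95.0], 978, [459.0, -256.0]), ([246.6, 176.4], 728, [524.0, -256.0]), ([470.5, 263.5], 15, [601.0, -38.0])] [ 421. -249.  243.]
```

```bash
python3 -m inch '[[[-0.1,-0.5,-1,0],[-0.1,-0.4,-2,0],[0,0,-2,0],[0,0,-2,0],[0,0,-0.6,0],[0,0,0,0],[0,0,0,0]]]'
```

```text
t: 23.0
eef_pos: [528.4, -246.9, 40.8]
ee_rot: [-91.1, -9.5, 4.3]
wrist_force: [-0.2, 0.2, 0.2]
grip_width: 0.499
```

```bash
python3 -m inch '[[[-0.4,-0.7,0,0],[0,0,0,0],[0,0,-1.1,0],[0,0,0,0],[0,0,0,0]]]'; python3 -m inch '[[[0,0,0,0],[0,0,0,0],[0,0,0,0],[0,0,0,0],[0,0,0,0]]]' 1 25
```

```text
t: 23.5
eef_pos: [526.2, -256.1, 32.8]
ee_rot: [-91.3, -9.8, 4.4]
wrist_force: [0.1, -0.0, -0.7]
grip_width: 0.502
t: 24.0
eef_pos: [526.1, -255.9, 32.6]
ee_rot: [-91.3, -9.8, 4.4]
wrist_force: [0.2, 0.6, -0.5]
grip_width: 0.276
```

```bash
python3 -m inch '[[[0,0,0,0],[0,0,0,0],[-0.2,0,-0.6,0],[0,0,0,0]]]' 0.1; python3 -m inch '[[[0,0,0,0],[0,0,0,0],[0,0,0,0],[0,0,0,0]]]' 1 25; python3 -m inch '[[[0,0,2,0],[0,0,3,0],[0,0,3,0],[0,0,0,0]]]'
```

```text
t: 24.4
eef_pos: [525.3, -256.8, 27.4]
ee_rot: [-91.5, -9.9, 4.4]
wrist_force: [0.9, 0.4, 0.3]
grip_width: 0.44
t: 24.8
eef_pos: [524.6, -255.9, 26.9]
ee_rot: [-91.3, -9.9, 4.4]
wrist_force: [0.2, 0.7, 2.4]
grip_width: 0.287
t: 25.2
eef_pos: [522.1, -254.5, 106.6]
ee_rot: [-91.1, -9.6, 4.4]
wrist_force: [0.3, -0.4, -0.0]
grip_width: 0.285
```

```bash
python3 -m inch '[[[1,2.5,0.3,0],[1.5,3,0.2,0],[1.5,3,0.2,0],[1.5,3,0,0],[1.5,3,0,0],[1.5,3,0,0],[1.5,3,0,0],[1.5,3,0,0],[1,2.5,-1,0],[0.5,1,-1,0],[0,0,0,0],[0,0,0,0]]]'
```

```text
t: 26.4
eef_pos: [648.8, 24.8, 81.4]
ee_rot: [-91.2, -8.8, 4.3]
wrist_force: [-0.1, 0.3, -0.1]
grip_width: 0.286
```

```bash
python3 -m inch '[[[0.3,0.3,-0.8,0],[0,0,-1.2,0],[0,0,-1,0],[0,0,-0.4,0],[0,0,0,0],[0,0,0,0]]]'
```

```text
t: 27.0
eef_pos: [650.5, 23.0, 43.7]
ee_rot: [-91.2, -8.7, 3.9]
wrist_force: [0.3, -0.1, -0.5]
grip_width: 0.284
```

```bash
python3 -m inch '[[[0,0,-0.1,0],[0,0,0,0],[0,0,0,0],[0,0,2,0],[0,0,3,0],[-1,-1,2,0]]]' 0; python3 -m inch '[[[-2.1,-3,0,0],[-2.1,-3.2,0,0],[-2.1,-3.2,0,0],[-2.1,-3.2,0,0],[-2.1,-3.2,0,0],[-2.1,-3.2,0,0],[-2.1,-3.2,0,0],[-2.1,-3.2,-1,0],[-1,-1.4,-2,0],[0,0,-1,0],[0,0,0,0],[0,0,0,0]]]'
python3 - <<'E'
from stones import *
st();c=cam("wrist");print(stones(c,17,(0,0,512,384)))
A=cam("scene");print(stones(A,32,(205,170,330,290)))
E
```

```text
t: 27.6
eef_pos: [639.0, 14.0, 112.4]
ee_rot: [-91.1, -8.5, 4.0]
wrist_force: [0.7, 0.6, 0.1]
grip_width: 0.499
t: 28.8
eef_pos: [461.0, -264.6, 85.5]
ee_rot: [-91.9, -9.8, 4.3]
wrist_force: [0.0, 0.6, -0.1]
grip_width: 0.501
t 28.8 p [ 461.  -264.6   85.5] r [-91.9  -9.8   4.3] F [ 0.   0.6 -0.1] g 0.501 q [ -42.    3.  116.    7.   52. -140.]
[([186.6, 168.5], 993, [442.0, -321.0]), ([274.0, 193.9], 904, [457.0, -256.0])]
[([299.1, 174.5], 15, [469.0, 190.0]), ([320.4, 187.3], 158, [533.0, 224.0]), ([273.8, 249.5], 79, [655.0, 23.0])]
```

```bash
python3 -m inch '[[[-0.4,0.9,-1,0],[0,0,-2,0],[0,0,-1.5,0],[0,0,-0.5,0],[0,0,0,0],[0,0,0,0]]]'
```

```text
t: 29.5
eef_pos: [459.5, -250.1, 35.3]
ee_rot: [-92.0, -10.0, 4.8]
wrist_force: [0.2, -1.0, -0.4]
grip_width: 0.502
```

```bash
python3 -m inch '[[[-0.4,-0.4,0,0],[0,0,-0.8,0],[0,0,0,0],[0,0,0,0]]]'; python3 -m inch '[[[0,0,0,0],[0,0,0,0],[0,0,0,0],[0,0,0,0],[0,0,0,0]]]' 1 25;  python3 -m inch '[[[0,0,2,0],[0,0,3,0],[0,0,3,0],[0,0,0,0]]]'
```

```text
t: 29.9
eef_pos: [456.5, -255.4, 28.8]
ee_rot: [-92.2, -10.1, 4.8]
wrist_force: [0.6, 0.1, -0.7]
grip_width: 0.5
t: 30.4
eef_pos: [456.6, -255.8, 29.1]
ee_rot: [-92.2, -10.2, 4.8]
wrist_force: [-0.2, 0.1, -0.5]
grip_width: 0.278
t: 30.8
eef_pos: [455.2, -254.5, 110.2]
ee_rot: [-92.0, -10.0, 4.8]
wrist_force: [0.4, -0.9, 0.7]
grip_width: 0.279
```

```bash
python3 -m inch '[[[1,2.5,0.3,0],[1.7,3,0.2,0],[1.8,3,0.2,0],[1.8,3,0,0],[1.8,3,0,0],[1.8,3,0,0],[1.8,3,0,0],[1.8,3,0,0],[1.3,2.5,-1,0],[0.7,1,-1,0],[0,0,0,0],[0,0,0,0]]]'
```

```text
t: 32.0
eef_pos: [611.1, 27.4, 89.1]
ee_rot: [-92.0, -9.7, 4.7]
wrist_force: [0.1, 0.4, 0.1]
grip_width: 0.284
```

```bash
python3 -m inch '[[[0,0,-1,0],[0,0,-1.2,0],[0,0,-1,0],[0,0,0,0],[0,0,0,0]]]'
```

```text
t: 32.5
eef_pos: [609.3, 24.0, 53.9]
ee_rot: [-92.0, -9.6, 4.5]
wrist_force: [0.4, 0.1, 0.3]
grip_width: 0.284
```

```bash
python3 -m inch '[[[0.5,0,-0.6,0],[0,0,-0.4,0],[0,0,0,0],[0,0,0,0]]]'; python3 -m inch '[[[0,0,0,0],[0,0,0,0],[0,0,0,0],[0,0,2,0],[0,0,3,0],[-1,-1,2,0]]]' 0; python3 -m inch '[[[-2,-3.3,0,0],[-2,-3.5,0,0],[-2,-3.5,0,0],[-2,-3.5,0,0],[-2,-3.5,0,0],[-2,-3.5,0,0],[-2,-3.5,0,0],[-2,-3.5,-1,0],[-0.6,-3.4,-2,0],[0,-1.5,-1,0],[0,0,0,0],[0,0,0,0]]]'
python3 - <<'E'
from stones import *
st();c=cam("wrist");print(stones(c,17,(0,0,512,384)))
A=cam("scene");print(stones(A,32,(205,170,290,290)))
E
```

```text
t: 32.9
eef_pos: [616.0, 23.5, 44.3]
ee_rot: [-92.0, -9.7, 4.5]
wrist_force: [0.3, 0.8, 0.1]
grip_width: 0.283
t: 33.5
eef_pos: [603.0, 14.6, 112.4]
ee_rot: [-91.9, -9.3, 4.5]
wrist_force: [0.4, -0.9, 0.2]
grip_width: 0.496
t: 34.7
eef_pos: [433.0, -325.4, 81.7]
ee_rot: [-92.6, -10.3, 4.7]
wrist_force: [-0.2, 0.1, 0.2]
grip_width: 0.498
t 34.7 p [ 433.  -325.4   81.7] r [-92.6 -10.3   4.7] F [-0.2  0.1  0.2] g 0.498 q [ -49.    5.  115.    9.   52. -149.]
[([267.2, 209.4], 874, [441.0, -322.0])]
[([268.6, 239.0], 77, [622.0, 24.0]), ([273.8, 249.4], 80, [655.0, 23.0])]
```

```bash
python3 -m inch '[[[0.6,0.4,-1,-0.1],[0,0,-2,-0.05],[0,0,-1.2,0],[0,0,-0.4,0],[0,0,0,0],[0,0,0,0]]]'
```

```text
t: 35.4
eef_pos: [443.4, -317.6, 38.9]
ee_rot: [-92.8, -10.6, -3.4]
wrist_force: [-0.1, -0.4, 0.6]
grip_width: 0.497
```

```bash
python3 -m inch '[[[-0.4,-0.35,0,0],[0,0,-1,0],[0,0,-0.1,0],[0,0,0,0]]]'; python3 -m inch '[[[0,0,0,0],[0,0,0,0],[0,0,0,0],[0,0,0,0],[0,0,0,0]]]' 1 25;  python3 -m inch '[[[0,0,2,0],[0,0,3,0],[0,0,3,0],[0,0,0,0]]]'
```

```text
t: 35.8
eef_pos: [439.9, -322.9, 29.0]
ee_rot: [-93.0, -10.7, -3.4]
wrist_force: [-0.2, 0.4, -0.0]
grip_width: 0.501
t: 36.3
eef_pos: [439.8, -323.0, 29.0]
ee_rot: [-92.9, -10.7, -3.4]
wrist_force: [0.5, 0.4, -0.3]
grip_width: 0.284
t: 36.7
eef_pos: [438.7, -321.6, 110.1]
ee_rot: [-92.8, -10.6, -3.4]
wrist_force: [0.9, -0.3, 0.3]
grip_width: 0.279
```

```bash
python3 -m inch '[[[0.8,3,0.3,0.03],[1.3,3.5,0.2,0.03],[1.4,3.5,0.2,0.03],[1.4,3.5,0,0.02],[1.4,3.5,0,0],[1.4,3.5,0,0],[1.4,3.5,0,0],[1.4,3.5,0,0],[1.4,3.5,-1,0],[1,2.5,-1,0],[0.3,1,-1,0],[0,0,0,0]]]'; python3 -m inch '[[[0,0,-0.6,0],[0,0,-0.6,0],[0,0,0,0],[0,0,0,0]]]'
```

```text
t: 37.9
eef_pos: [570.6, 36.9, 80.7]
ee_rot: [-92.9, -10.5, 3.0]
wrist_force: [-0.1, 0.2, -0.6]
grip_width: 0.281
t: 38.3
eef_pos: [569.2, 33.4, 66.9]
ee_rot: [-92.9, -10.3, 2.9]
wrist_force: [0.2, 0.4, -0.5]
grip_width: 0.283
```

```bash
python3 -m inch '[[[0.8,0,-0.6,0],[0,0,-0.8,0],[0,0,-0.6,0],[0,0,0,0],[0,0,0,0]]]'
```

```text
t: 38.8
eef_pos: [578.5, 31.7, 45.9]
ee_rot: [-92.9, -10.4, 2.7]
wrist_force: [0.8, 0.5, 0.1]
grip_width: 0.287
```

```bash
python3 -m inch '[[[0,0,-0.15,0],[0,0,0,0]]]'; python3 -m inch '[[[0,0,0,0],[0,0,0,0],[0,0,0,0],[0,0,2,0],[0,0,3,0],[-2,-1,2,0],[-4,-1.5,0,0],[-4,-2,0,0],[-3,-2,0,0],[0,0,0,0],[0,0,0,0]]]' 0
python3 - <<'E'
from stones import *
import pickle
st();A=cam("scene");B=cam("side");pickle.dump((A,B),open("c5.pkl","wb"))
print(stones(A,32,(205,170,290,290)),stones(B,32,(170,150,260,230)),stones(A,17,(95,200,190,300)))
save(A,"o.png",(195,180,315,270),5)
E
```

```text
t: 39.0
eef_pos: [578.5, 31.8, 44.3]
ee_rot: [-92.9, -10.4, 2.8]
wrist_force: [-0.4, -0.1, -0.4]
grip_width: 0.285
t: 40.1
eef_pos: [446.2, -34.5, 119.2]
ee_rot: [-93.1, -10.8, 2.9]
wrist_force: [0.0, 0.2, 0.6]
grip_width: 0.495
t 40.1 p [446.2 -34.5 119.2] r [-93.1 -10.8   2.9] F [0.  0.2 0.6] g 0.495 q [ -15.  -14.  128.    0.   54. -108.]
[([265.8, 226.9], 71, [586.0, 32.0]), ([268.6, 239.0], 76, [622.0, 24.0]), ([273.8, 249.5], 78, [655.0, 23.0])] [([212.7, 185.7], 24, [649.0, 27.0]), ([220.3, 188.9], 24, [616.0, 28.0]), ([227.7, 193.4], 23, [581.0, 35.0])] []
```

View pics/o.png

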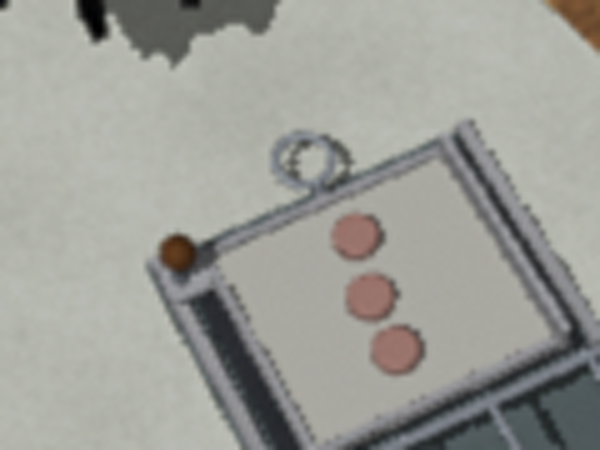

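The crop shows the three stones flat on the tray floor at (357,235), (371,297) and (397,350), with the knob at (177,252). Next I'll turn the tool 90° above the knob so the jaws close along x and the ball can roll between the pads.

```bash
python3 -m inch '[[[0.6,-0.2,0,-0.14],[1,-0.3,0,-0.14],[1.2,-0.3,0,-0.14],[1.2,-0.3,0,-0.14],[1.2,-0.3,0,-0.14],[1.2,-0.3,0,-0.14],[1.2,-0.3,0,-0.14],[1.2,-0.3,0,-0.14],[1.2,-0.3,0,-0.14],[1,-0.2,0,-0.14],[0.6,0,0,-0.1],[0,0,0,0]]]' 0
python3 - <<'E'
from h import *
st();A=cam("scene");c=A
hsv=cv2.cvtColor(c["img"],cv2.COLOR_BGR2HSV);m=cv2.inRange(hsv,(4,100,25),(20,255,200))[200:255,205:250]
k,_,s,ce=cv2.connectedComponentsWithStats(m)
for i in range(1,k):
    if s[i,4]>8: p=ce[i]+[205,200];print("knob?",p,s[i,4],np.round(ray(c,*p,52),1))
E
```

```text
t: 41.4
eef_pos: [580.3, -53.6, 114.5]
ee_rot: [-93.0, -10.9, -85.7]
wrist_force: [-0.7, -0.8, 0.7]
grip_width: 0.497
t 41.4 p [580.3 -53.6 114.5] r [-93.  -10.9 -85.7] F [-0.7 -0.8  0.7] g 0.497 q [ -7.  16.  99. -12.  67.  -6.]
knob? [243.82608696 204.82608696] 23 [510.9   1.1  52. ]
knob? [231.36363636 207.45454545] 11 [505.1 -32.6  52. ]
knob? [230.38235294 230.14705882] 34 [568.  -61.1  52. ]
```

```bash
python3 -m inch '[[[-0.7,-0.4,0,0],[-0.5,-0.3,-1,0],[0,0,-1,0],[0,0,-0.5,0],[0,0,0,0],[0,0,0,0]]]'
```

```text
t: 42.05
eef_pos: [563.9, -59.9, 85.2]
ee_rot: [-93.2, -10.8, -85.1]
wrist_force: [-0.3, -0.1, 0.6]
grip_width: 0.503
```

```bash
python3 -m inch '[[[0.25,-0.1,-0.5,0],[0,0,-1,0],[0,0,-0.8,0],[0,0,-0.3,0],[0,0,0,0]]]'; python3 -m inch '[[[0,0,0,0],[0,0,0,0],[0,0,0,0],[0,0,0,0],[0,0,0,0],[0,0,0,0]]]' 1 40
```

```text
t: 42.55
eef_pos: [567.2, -61.1, 57.3]
ee_rot: [-93.2, -10.8, -85.1]
wrist_force: [0.4, 0.2, -0.4]
grip_width: 0.504
t: 43.15
eef_pos: [567.5, -61.1, 57.6]
ee_rot: [-93.1, -10.8, -85.1]
wrist_force: [-0.0, 0.1, -1.7]
grip_width: 0.204
```

```bash
python3 -m inch '[[[0,0.1,0.4,0],[0,0.2,0.7,0],[0,0.25,0.8,0],[0,0,0,0]]]'
```

```text
t: 43.55
eef_pos: [567.5, -55.6, 78.2]
ee_rot: [-93.1, -10.8, -85.1]
wrist_force: [1.8, -1.3, -1.8]
grip_width: 0.203
```

```bash
python3 -m inch '[[[0,0.25,0.7,0],[0,0.3,0.7,0],[0,0.35,0.8,0],[0,0.35,0.8,0],[0,0.4,0.7,0],[0,0.4,0.6,0],[0,0,0,0],[0,0,0,0]]]'
python3 - <<'E'
from stones import *
st();A=cam("scene");B=cam("side");import pickle;pickle.dump((A,B),open("c6.pkl","wb"))
print(stones(A,32,(205,160,300,290)),stones(B,32,(170,140,260,230)))
a=A["img"][150:270,195:315];b=B["img"][130:230,160:260]
cv2.imwrite("pics/p.png",np.hstack([cv2.resize(x,(400,400),interpolation=cv2.INTER_CUBIC) for x in(a,b)]))
E
```

```text
t: 44.35
eef_pos: [566.1, -31.6, 124.6]
ee_rot: [-93.3, -10.7, -85.0]
wrist_force: [0.1, -0.2, -3.5]
grip_width: 0.201
t 44.35 p [566.1 -31.6 124.6] r [-93.3 -10.7 -85. ] F [ 0.1 -0.2 -3.5] g 0.201 q [ -5.  13. 101. -12.  68.  -5.]
[([276.6, 231.4], 54, [610.0, 53.0]), ([281.6, 240.9], 75, [641.0, 52.0])] [([208.0, 183.0], 29, [671.0, 23.0]), ([215.7, 186.5], 28, [637.0, 25.0]), ([224.0, 192.3], 27, [595.0, 37.0])]
```

View pics/p.png

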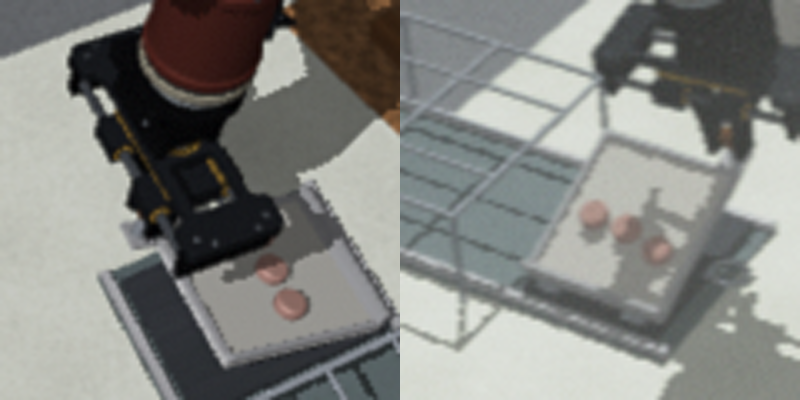

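The tray is tilted about 0.43 rad with all three stones visible mid-floor. I'll give them time to slide.

```bash
python3 -m inch '[[[0,0,0,0],[0,0,0,0],[0,0,0,0],[0,0,0,0],[0,0,0,0],[0,0,0,0]]]'
python3 - <<'E'
from stones import *
st();A=cam("scene");B=cam("side")
print(stones(A,32,(205,160,310,290)),stones(B,32,(160,140,260,230)))
E
```

```text
t: 45.05
eef_pos: [566.1, -32.3, 123.7]
ee_rot: [-93.3, -10.7, -85.0]
wrist_force: [0.6, 0.5, -2.4]
grip_width: 0.204
t 45.05 p [566.1 -32.3 123.7] r [-93.3 -10.7 -85. ] F [ 0.6  0.5 -2.4] g 0.204 q [ -5.  13. 101. -12.  68.  -5.]
[([284.6, 218.4], 28, [583.0, 89.0]), ([291.7, 227.4], 63, [615.0, 94.0]), ([297.8, 237.1], 67, [648.0, 96.0])] [([201.4, 194.9], 28, [652.0, 88.0]), ([209.5, 198.1], 26, [619.0, 88.0]), ([218.7, 201.1], 20, [584.0, 85.0])]
```

All three slid to the fence (y ≈ 88, fence face at 101, radius 13). Lowering now.

```bash
python3 -m inch '[[[0,-0.25,-0.4,0],[0,-0.4,-0.6,0],[0,-0.35,-0.7,0],[0,-0.35,-0.7,0],[0,-0.3,-0.7,0],[0,-0.25,-0.7,0],[0,-0.2,-0.6,0],[0,-0.15,-0.5,0],[0,0,0,0]]]'
```

```text
t: 46.05
eef_pos: [567.4, -57.7, 71.2]
ee_rot: [-93.1, -10.8, -85.1]
wrist_force: [0.0, 0.1, -2.2]
grip_width: 0.208
```

```bash
python3 -m inch '[[[0,-0.1,-0.4,0],[0,-0.1,-0.4,0],[0,0,-0.3,0],[0,0,-0.2,0],[0,0,0,0]]]'; python3 -m inch '[[[0,0,-0.2,0],[0,0,-0.1,0],[0,0,0,0]]]'
```

```text
t: 46.55
eef_pos: [567.7, -60.9, 58.0]
ee_rot: [-93.1, -10.9, -85.1]
wrist_force: [-0.2, -0.9, -0.8]
grip_width: 0.204
t: 46.85
eef_pos: [569.0, -60.7, 58.2]
ee_rot: [-93.0, -10.9, -85.1]
wrist_force: [-0.7, -2.4, -0.3]
grip_width: 0.205
```

```bash
python3 -m inch '[[[0,0,0,0],[0,0,0,0],[0,0,0,0],[0,0,1.5,0],[0,0,2,0],[0,0,3,0],[-1,-1,3,0],[-2,-3,2,0],[-2,-3,0,0],[-2,-3,0,0],[0,0,0,0],[0,0,0,0]]]' 0
python3 - <<'E'
from stones import *
st();A=cam("scene");B=cam("side")
print(stones(A,32,(205,160,310,290)),stones(B,32,(160,140,260,230)))
hsv=cv2.cvtColor(A["img"],cv2.COLOR_BGR2HSV);m=cv2.inRange(hsv,(4,100,25),(20,255,200))[215:245,215:250]
k,_,s,ce=cv2.connectedComponentsWithStats(m)
for i in range(1,k):
    if s[i,4]>8: p=ce[i]+[215,215];print("knob?",p,s[i,4],np.round(ray(A,*p,52),1))
ex=np.array([.998,.06]);ey=np.array([-.06,.998]);f=np.array([552.4,97.9])
save(A,"q.png",(60,80,460,384),1.9)
E
```

```text
t: 48.05
eef_pos: [497.9, -161.7, 186.7]
ee_rot: [-92.5, -11.0, -85.0]
wrist_force: [0.8, -0.1, 0.2]
grip_width: 0.503
t 48.05 p [ 497.9 -161.7  186.7] r [-92.5 -11.  -85. ] F [ 0.8 -0.1  0.2] g 0.503 q [-20.   1. 107. -12.  70. -21.]
[([298.3, 173.8], 18, [466.0, 189.0]), ([283.6, 219.4], 71, [585.0, 85.0]), ([290.1, 230.0], 70, [621.0, 87.0]), ([296.2, 239.8], 75, [653.0, 89.0])] [([202.5, 195.1], 14, [649.0, 87.0]), ([210.8, 198.0], 14, [616.0, 85.0]), ([219.9, 201.3], 17, [580.0, 83.0])]
knob? [230.5 230.5] 32 [569.1 -61.2  52. ]
```

View pics/q.png

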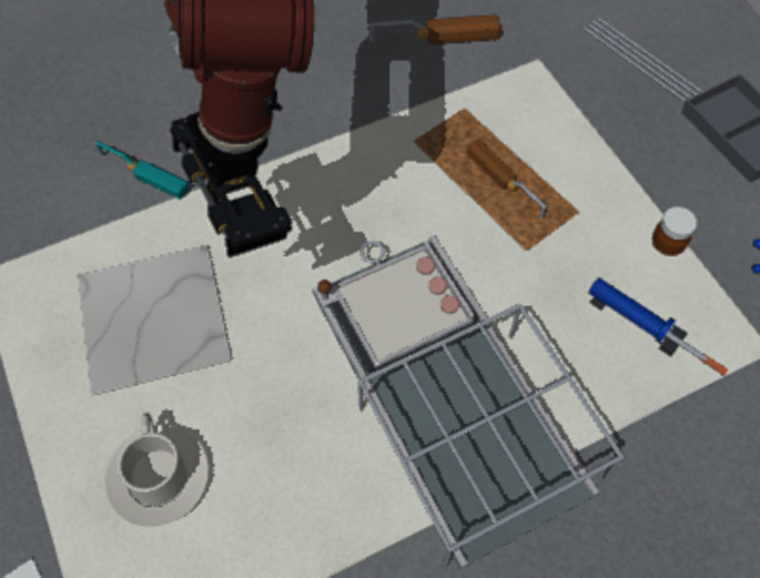

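Last view: the three stones form one row along the fence at (426,265), (437,285) and (449,304). The tray is level and out, the hook stands on the mat, and the bystanders haven't moved. Handing in.

```bash
python3 -c "
from workcell import ticket
print(ticket.job_done())"
```

```text
the job is handed in; nothing more can be done
None
```

I finished every part of the task and handed it in at about t = 48 s; the system gave no verdict. The hook pulled the tray out to its end stop and went back standing on its cork mat. The three stones present slid into one row against the fence, and I lowered the tray level and released it.

**Checks that came out well:**
- **Stones:** each centre measured about 15–16 mm from the fence (limit 19 mm), with about 33–36 mm between neighbours. A stone touching the fence would read 13 mm, so 2–3 mm of that is probably camera error.
- **Tray level:** the knob was back at its starting height before I let go.
- **Bystanders:** the cup, saucer, jar and soldering iron looked unmoved in the last picture.

**Less certain:**
- **How far the tray came out:** the tray moved only about 197 mm from where it started. Pulling harder reached 26 N with almost no further movement, and the knob-to-guard distance gave a sled value of about 0.21. I take that as fully out, with the sled having started about 13 mm out already.
- **Final knob position:** at the end the knob measured about 1 mm further in, which is within camera error.

**What went wrong:** the fingers slipped off the hook while I was lifting it out of the ring. It came to rest standing on the table with its prong in the ring, and I gripped it again without trouble. That final pull also left the tool tilted by about 10°, which did no harm.

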